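# Size a reducing bushing on the step gauge and bin it

## Robot

A 6-joint arm with a two-finger parallel gripper is mounted at the origin on the work surface. World frame = base frame: x ahead of the robot, y to its left, z up, the work surface at z = 0. Lengths are in m, angles in rad, forces in N, time in s.
With the tool pointing down it reaches from about 0.325 to 0.75 m from the base axis. Payload 7.6 kg.
Tool frame: the origin (TCP) lies on the centre line of the jaws, within the pads' length; the fingertips stand 11 mm ahead of it and the grasp point (between the pads) lies 8 mm behind it; z points along the fingers, x is the direction in which the jaws open and shut, and the axes are right-handed (so a half turn about z gives the same grasp; the last joint's range is limited). The gripper opens to 85 mm and grips with 20 to 120 N. Pads are 22 mm wide; open, the fingers measure 114 mm over their backs; the gripper's body (76 mm by 85 mm) begins 54 mm behind the grasp point. The pads swing forward as they close: fully open they stand 13 mm farther back than shut.
Start: joints at [-0.07, 0.052, 1.401, -0, 1.689, -0.07], TCP at [0.525, 0, 0.207] pointing down, gripper open.
Joint ranges: [-2.9, 2.9], [-0.91, 2.17], [0.12, 2.37], [-1.06, 4.2], [0.26, 2.73], [-2.93, 2.93]. Speed limits (rad/s): [2.57, 2.57, 3.01, 3.14, 3.14, 3.14].

## Interface

Orientations are given as a rotation vector (axis times angle).
In Python, from bench import env gives the robot as it stands. The module is installed in compiled form; this text tells all that it offers.
- The arm moves only by the shell command python3 -m handwheel 'ROWS' [OPENING]. ROWS is text: rows parted by semicolons, each of 6 numbers parted by spaces: the shift along the tool's x, y, z in mm, then the turn, a rotation vector about the tool's x, y, z in degrees. A call has 1 to 10 rows; each row is the pose to reach, as a shift and turn from the pose commanded when the call began, along the tool's axes at that moment; what a row does not reach only later rows make up. A row lasts 1/12 s, in which the tool goes at most 41.7 mm and 7.16 degrees, less where a joint would pass 70% of its speed; a pose out of reach is approached as far as the arm can. A call with a gripper value outside its range is refused whole. OPENING is the finger opening in mm, from 0 to 85.4, set as the call begins (- or left out, the last holds). The fingers move at their own pace and stop on an object; the grip force is fixed at half the most. Time passes only in rows, so rows that repeat a pose let the fingers close. It gives the time, the measured TCP pose, the force and the opening at its end, in the units of the state.
- env.get_obs(): the state, without advancing time (a new reading comes with each control period).
- env.get_image(name): name is "scene" or "side" or "wrist"; returns (picture, depth): 400x640x3 uint8, blue, green, red; 400x640 float32, m along the optical axis (not along the pixel's ray), 0 where there is no reading.
- env.camera_info(name): a dict with "camera_matrix" (3x3 intrinsics, pixels), "R" (3x3) and "t" (3): a world point X has camera coordinates R X + t; the wrist camera has in their place "mount" (4x4, takes a point from camera to tool coordinates, whose origin is the TCP and whose axes are the tool frame's). Camera axes: x right, y down, z forward; pixel columns grow to the right and rows downward; lengths in m; the calibration is good to about 2 mm. A picture is of the moment at which its call begins: read the wrist's pose just before it. camera_info takes no time and is no camera call.
- env.job_done(): hands the job in, once; it reports no verdict.
Trained networks look in the newest picture that a camera, given by its name, has taken for a name from the list of things; names that differ only in an ending like _2 or _b are one class to them, and where a whole thing is asked for, a point or a joint stands for the part that bears it (a point fixed in the world has none). Each returns a list of dicts, best first, with "p" (0 to 1); they miss things now and then, are a little off and sometimes report something else, mostly with a low value. They report only what shows in the picture. A call takes as long as a camera call. They do not tell look-alikes from the thing itself.
- env.boxes_of(camera, name): "extent" ([left, top, width, height] in pixels, round what is visible of it).
- env.cut_out(camera, name): "mask" (400x640 bool, what is visible of it) and "extent" ([left, top, width, height] in pixels, round what is visible of it).
- env.place_of(camera, name): "at" ([column, row] in pixels: a listed point, or the origin of a listed thing).
The state is a dict: "t": time; "joint_pos": joint angles; "qd": joint speeds; "joint_torque": joint torques, N m; "tool_pos": TCP position; "tcp_rot": TCP orientation; "force": force on the tool from outside, world axes, zero at the start; "torque": the same for the moment, N m; "grip_width": opening from 0.0 (shut) to 1.0 (fully open).
Only numpy, scipy, OpenCV 4.12 (cv2) and the standard library are available. Lean on these libraries where they do the work, as an engineer would, in place of code of your own. Each camera call takes 0.05 s, during which the arm holds its last target. There are 200 camera calls.

## Task

An unsorted reducing bushing hangs on the thin nose of the step gauge. Slide it along the mandrel, over the steps that are too small for it, until it stops squarely on the one that fits, and read how many dots are marked there; then draw it back off the nose and put it in the bin whose label has the same number of dots. Leave the two bushings on the waiting peg and the couplings standing on the bench alone.

Things in the scene. Friction and masses are not known exactly. Their poses are not given: they have to be found in the camera images.
- gauge: Fixed step gauge for bores. Origin on the bench right below the mandrel axis, own z up. The bare steel mandrel stands out level from a grey upright, axis 135 mm up, along own x at y = 0: thin nose to -x, thicker to +x; collar 40 mm diameter from x = -17, 60 mm disc from -12, upright from -4 mm (20 thick, top 169 high). Grey base plate 14 mm thick, x -128 to 55, y -60 to 150.
- gauge_nose (a point): Tip of the mandrel's thin nose, on its axis: gauge own (-150, 0, 135) mm. The nose is 16 mm in diameter from x = -150 to -104. Cones of 20 degrees slope lead from nose to step one, step to step, and to the collar. A bushing rides over each cone whose step fits in its bore, with a bump of under 7 N, and stops dead on the first that does not. Axes: the gauge's.
- peg_end (a point): End of the plain 16 mm waiting peg (19 mm at its end), which is parallel to the mandrel and equally high, at gauge own y = 105 mm, from the upright to x = -113. The two other bushings hang on it.
- stop_1 (a point): Point on the mandrel axis, gauge own x = -76.3 mm, where the leading face of a bushing that fits step one stops. Step one: 20.5 mm diameter, own x -97.8 to -79.8, with one dark engraved band; the cone follows. Below it on the base plate, on both sides, a white line with one white dot just on the nose side. Axes: the gauge's.
- stop_2 (a point): Point on the mandrel axis, gauge own x = -50.0 mm, where the leading face of a bushing that fits step two stops. Step two: 26.5 mm diameter, own x -71.6 to -53.6, with two dark engraved bands; the cone follows. Below it on the base plate, on both sides, a white line with two white dots just on the nose side. Axes: the gauge's.
- stop_3 (a point): Point on the mandrel axis, gauge own x = -23.8 mm, where the leading face of a bushing that fits step three stops. Step three: 32.5 mm diameter, own x -45.3 to -27.3, with three dark engraved bands; the cone follows. Below it on the base plate, on both sides, a white line with three white dots just on the nose side. Axes: the gauge's.
- bushing_a: Aluminium reducing bushing, about 190 g, 22 mm bore right through. Outside all three are alike: 34 mm long, hexagon head 50 mm across flats, 58 across corners, 14 long, then a round threaded end 45 mm diameter, 20 long. Origin mid-length on the axis; own x from head to threaded end; head at x -17 to -3 mm, two of its flats face own +y and -y. Which bushing hangs on the nose varies.
- bushing_a_front (a point): Centre of the leading (threaded) end face of bushing_a, on its axis, 17 mm ahead of its origin. At the start all three hang by their bores with own axes parallel to the gauge's, threaded end towards the upright: one on the nose (origin near gauge own x = -125 mm), two on the waiting peg.
- bushing_b: Aluminium reducing bushing, about 165 g, 28 mm bore right through. Outside all three are alike: 34 mm long, hexagon head 50 mm across flats, 58 across corners, 14 long, then a round threaded end 45 mm diameter, 20 long. Origin mid-length on the axis; own x from head to threaded end; head at x -17 to -3 mm, two of its flats face own +y and -y. Which bushing hangs on the nose varies.
- bushing_b_front (a point): Centre of the leading (threaded) end face of bushing_b, on its axis, 17 mm ahead of its origin. At the start all three hang by their bores with own axes parallel to the gauge's, threaded end towards the upright: one on the nose (origin near gauge own x = -125 mm), two on the waiting peg.
- bushing_c: Aluminium reducing bushing, about 135 g, 34 mm bore right through. Outside all three are alike: 34 mm long, hexagon head 50 mm across flats, 58 across corners, 14 long, then a round threaded end 45 mm diameter, 20 long. Origin mid-length on the axis; own x from head to threaded end; head at x -17 to -3 mm, two of its flats face own +y and -y. Which bushing hangs on the nose varies.
- bushing_c_front (a point): Centre of the leading (threaded) end face of bushing_c, on its axis, 17 mm ahead of its origin. At the start all three hang by their bores with own axes parallel to the gauge's, threaded end towards the upright: one on the nose (origin near gauge own x = -125 mm), two on the waiting peg.
- bin_a: Fixed tan bin, 200 (own x) x 128 (y) x 75 mm (z), 4 mm walls and floor. Origin: centre of its underside, 10 mm above the bench. Grey label with one dark dot on the ledge outside its +x rim, facing up, and on its -x face. Two stock bushings of 22 mm bore fill x 37 to 96, 38 mm high; floor free from x -96 to 37. Bins stand in a row 146 mm apart, order varies.
- bin_b: Fixed tan bin, 200 (own x) x 128 (y) x 75 mm (z), 4 mm walls and floor. Origin: centre of its underside, 10 mm above the bench. Grey label with two dark dots on the ledge outside its +x rim, facing up, and on its -x face. Two stock bushings of 28 mm bore fill x 37 to 96, 38 mm high; floor free from x -96 to 37. Bins stand in a row 146 mm apart, order varies.
- bin_c: Fixed tan bin, 200 (own x) x 128 (y) x 75 mm (z), 4 mm walls and floor. Origin: centre of its underside, 10 mm above the bench. Grey label with three dark dots on the ledge outside its +x rim, facing up, and on its -x face. Two stock bushings of 34 mm bore fill x 37 to 96, 38 mm high; floor free from x -96 to 37. Bins stand in a row 146 mm apart, order varies.
- big_coupling: Bystander: plain steel conduit coupling, 91 mm across and 62 mm tall, standing on end on the bench. Origin: centre of its underside.
- coupling_1: Bystander: steel coupling, 41 mm across and 49 mm tall, standing on end. Origin: centre of its underside.
- coupling_2: Bystander: another steel coupling like coupling_1. Origin: centre of its underside.
Mind the look-alikes: they are no part of the job. What is shaped like the bushing_c but purple is not meant. Leave any turquoise look-alike of the bushing_b alone.

How it is judged:
By the outcome, as a careful person would: the job done as asked, in the order asked, and still so for the second after the job is handed in, with the robot touching nothing.
It also fails if it takes over 51 s, if anything falls off the work surface, if the arm or the gripper's body presses on something with over 40 N, if the wrist force passes 120 N, or if a joint passes its speed limit or range.

## Working session

There is one attempt and no reset: what is moved stays moved. The work goes in short steps, Python scripts to look and compute and a shell command to move; the robot and the scene stay as the last step left them, time stands still between calls to the robot, and variables do not carry over. Pictures are saved under pics/ and viewed, about 8 in all and at most 12, crops included, and the job is handed in when it is done.

```bash
mkdir -p pics
cat > h.py <<'E'
import numpy as np,cv2
from bench import env
from scipy.spatial.transform import Rotation as Ro
def world(cam,px,depth=None,d=None,obs=None):
    ci=env.camera_info(cam);K=np.array(ci["camera_matrix"])
    u,v=px
    if d is None:
        a=depth[int(v)-2:int(v)+3,int(u)-2:int(u)+3];d=np.median(a[a>0])
    c=d*np.linalg.inv(K)@[u,v,1]
    if cam=="wrist":
        o=obs or env.get_obs();M=np.array(ci["mount"]);return Ro.from_rotvec(o["tcp_rot"]).apply(M[:3,:3]@c+M[:3,3])+o["tool_pos"]
    R=np.array(ci["R"]);t=np.array(ci["t"]);return R.T@(c-t)
def ray_z(cam,px,z):
    a=world(cam,px,d=0.2);b=world(cam,px,d=1.0);return a+(b-a)*(z-a[2])/(b[2]-a[2])
E
python3 - <<'E'
from h import *
o=env.get_obs();print({k:np.round(v,3).tolist() for k,v in o.items()})
for c in("scene","side"):
    im,d=env.get_image(c);cv2.imwrite(f"pics/{c}0.png",im);np.save(f"{c}0.npy",d)
    for n in("gauge_nose","peg_end","stop_1","stop_2","stop_3","gauge","bushing_a","bushing_a_front","bin_a","bin_b","bin_c","big_coupling","coupling_1"):
        for r in env.place_of(c,n)[:6]:
            u,v=r["at"]
            try:w=world(c,(u,v),d).round(3)
            except Exception as e:w=None
            print(c,n,round(r["p"],2),np.round(r["at"],0),w)
E
```

```text
{'t': 0.0, 'joint_pos': [-0.07, 0.053, 1.402, 0.0, 1.689, -0.07], 'qd': [0.0, -0.0, 0.001, 0.001, -0.001, 0.001], 'joint_torque': [0.001, -38.167, -36.018, 0.0, 0.006, -0.0], 'tool_pos': [0.525, 0.0, 0.207], 'tcp_rot': [-3.141, 0.0, 0.002], 'force': [-0.0, 0.476, 0.505], 'torque': [0.006, -0.009, 0.006], 'grip_width': 1.002}
scene gauge_nose 0.17 [213. 240.] [ 0.584 -0.279  0.137]
scene peg_end 0.67 [266. 209.] [ 0.49  -0.097  0.048]
scene peg_end 0.66 [231. 227.] [ 0.455 -0.193  0.001]
scene stop_1 0.87 [190. 216.] [ 0.485 -0.293  0.139]
scene stop_1 0.79 [176. 217.] [ 0.481 -0.322  0.148]
scene stop_1 0.55 [176. 223.] [ 0.494 -0.328  0.144]
scene stop_2 0.87 [190. 216.] [ 0.485 -0.293  0.139]
scene stop_2 0.79 [176. 217.] [ 0.481 -0.322  0.148]
scene stop_2 0.55 [176. 223.] [ 0.494 -0.328  0.144]
scene stop_3 0.87 [190. 216.] [ 0.485 -0.293  0.139]
scene stop_3 0.79 [176. 217.] [ 0.481 -0.322  0.148]
scene stop_3 0.55 [176. 223.] [ 0.494 -0.328  0.144]
scene gauge 0.86 [179. 264.] [ 0.563 -0.362  0.087]
scene bushing_a 0.66 [204. 206.] [ 0.479 -0.253  0.142]
scene bushing_a 0.63 [3
[... 2281 characters left out ...]
 [310. 274.] [0.494 0.338 0.08 ]
side bin_a 0.39 [370. 158.] [ 0.46  -0.222  0.142]
side bin_b 0.89 [301. 315.] [0.467 0.477 0.081]
side bin_b 0.89 [321. 241.] [0.505 0.205 0.085]
side bin_b 0.57 [310. 274.] [0.494 0.338 0.08 ]
side bin_b 0.39 [370. 158.] [ 0.46  -0.222  0.142]
side bin_c 0.89 [301. 315.] [0.467 0.477 0.081]
side bin_c 0.89 [321. 241.] [0.505 0.205 0.085]
side bin_c 0.57 [310. 274.] [0.494 0.338 0.08 ]
side bin_c 0.39 [370. 158.] [ 0.46  -0.222  0.142]
side big_coupling 0.84 [366. 211.] [ 0.431 -0.036  0.046]
side big_coupling 0.3 [305. 200.] [ 0.652 -0.075  0.023]
side coupling_1 0.66 [305. 201.] [ 0.653 -0.074  0.02 ]
side coupling_1 0.51 [340. 208.] [ 0.525 -0.073  0.017]
```

View pics/scene0.png

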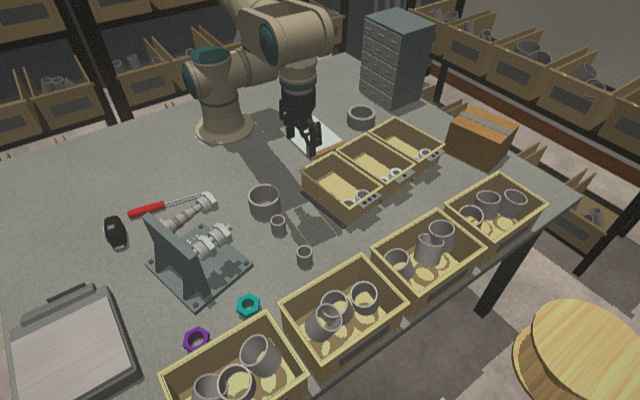

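View pics/side0.png

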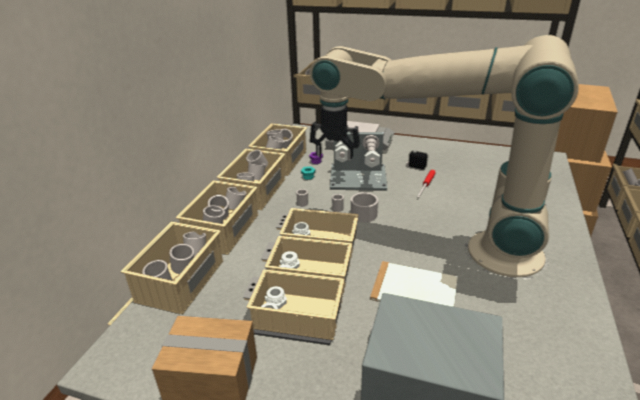

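The scene view shows the gauge at about (190,240), with its nose pointing towards world +y and one bushing on it at (207,200). Two more bushings hang on the waiting peg at (207,245) and (222,234). The tan bins are at (340,180), (375,160) and (405,140). Things that could be mistaken for the target are the two peg bushings, the purple one (196,338), the turquoise one (248,304) and the stock bushings in the bins. I choose the one on the mandrel nose, (207,200), and will check it with a wrist close-up.

```bash
python3 -m handwheel '-5 30 -25 0 0 0; -15 60 -50 0 0 0; -20 90 -75 0 0 0; -25 120 -93 0 0 0; -25 130 -93 0 0 0; -25 130 -93 0 0 0'
cat > look.py <<'E'
import sys
from h import *
o=env.get_obs();im,d=env.get_image("wrist");cv2.imwrite(sys.argv[1],im);np.save("w.npy",d)
print(o["t"],o["tool_pos"].round(4) if hasattr(o["tool_pos"],"round") else o["tool_pos"],o["tcp_rot"])
for n in sys.argv[2:]:
    for r in env.place_of("wrist",n)[:4]:
        try: print(n,round(r["p"],2),np.round(r["at"]),world("wrist",r["at"],d,obs=o).round(4))
        except Exception as e: print(n,r,e)
E
python3 look.py pics/w1.png gauge_nose stop_1 peg_end bushing_a bushing_a_front; python3 -c "
from h import *
print(np.array(env.camera_info('wrist')['mount']).round(3))"
```

```text
t: 1.9
tool_pos: [0.5001, -0.132, 0.301]
tcp_rot: [3.141, -0.005, 0.003]
force: [-0.9, 0.5, 0.5]
grip_width: 0.999
1.9 [ 0.5001 -0.132   0.301 ] [ 3.14075521e+00 -5.27267448e-03  2.84447241e-03]
gauge_nose 0.68 [286. 243.] [ 0.4544 -0.2161  0.1347]
stop_1 0.69 [308. 312.] [ 0.4796 -0.3012  0.1474]
stop_1 0.68 [300. 297.] [ 0.4702 -0.2823  0.1452]
stop_1 0.68 [311. 332.] [ 0.4823 -0.3285  0.1517]
peg_end 0.88 [381. 250.] [ 0.5659 -0.2265  0.1329]
bushing_a 0.86 [458. 243.] [ 0.7133 -0.2834  0.0049]
bushing_a 0.85 [382. 273.] [ 0.5638 -0.2432  0.1544]
bushing_a 0.61 [290. 265.] [ 0.4619 -0.2305  0.158 ]
bushing_a 0.59 [389. 304.] [ 0.5753 -0.2881  0.1516]
bushing_a_front 0.72 [298. 272.] [ 0.4689 -0.244   0.1518]
[[ 1.    -0.    -0.    -0.   ]
 [ 0.     0.945  0.328 -0.087]
 [ 0.    -0.328  0.945 -0.167]
 [ 0.     0.     0.     1.   ]]
```

View pics/w1.png

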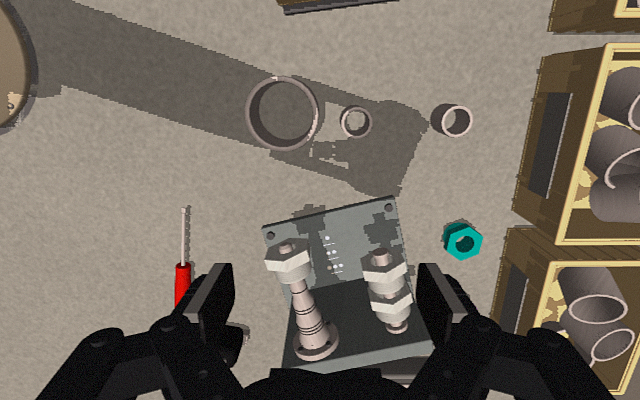

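The wrist view shows the bushing on the nose at (289,262) and the bare mandrel running down to (315,345). The peg bushings are at (383,270) and (390,303), and the turquoise look-alike is at (462,240). So the target is the one at (289,262). Next I fit the gauge pose to the depth data.

```bash
cat > fit.py <<'E'
from h import *
from scipy.optimize import least_squares
X=[-150,-104,-97.8,-79.8,-71.6,-53.6,-45.3,-27.3,-17.001,-17,-12.001,-12,-4]
Rr=[8,8,10.25,10.25,13.25,13.25,16.25,16.25,20,20,20,30,30]
def cloud():
    o=env.get_obs();d=np.load("w.npy");ci=env.camera_info("wrist");K=np.array(ci["camera_matrix"]);M=np.array(ci["mount"])
    v,u=np.mgrid[:400,:640];ok=d>0.15;c=(np.linalg.inv(K)@np.stack([u[ok],v[ok],np.ones(ok.sum())])*d[ok]).T
    return Ro.from_rotvec(o["tcp_rot"]).apply(c@M[:3,:3].T+M[:3,3])+o["tool_pos"]
def gl(P,p): # gauge coordinates, mm ; p = x,y,yaw,dz(mm)
    c,s=np.cos(p[2]),np.sin(p[2]);Q=P-[p[0],p[1],0];return 1000*np.stack([c*Q[:,0]+s*Q[:,1],-s*Q[:,0]+c*Q[:,1],Q[:,2]],1)-[0,0,p[3]]
def resid(P,p):
    q=gl(P,p);return np.hypot(q[:,1],q[:,2]-135)-np.interp(q[:,0],X,Rr)
def fit(P,p):
    for _ in range(6):
        q=gl(P,p);r=resid(P,p)
        m=(q[:,0]>-102)&(q[:,0]<-15)&(abs(q[:,1])<26)&(abs(r)<6)
        pg=(abs(np.hypot(q[:,1]-105,q[:,2]-135)-8)<4)&(q[:,0]>-112)&(q[:,0]<-10)
        A=P[m];
        s=least_squares(lambda p:resid(A,p),p,loss="soft_l1",f_scale=1,x_scale=[.01,.01,.1,1]);p=s.x
    return p,len(A),np.abs(s.fun).mean()
E
python3 - <<'E'
from fit import *
P=cloud();P=P[(P[:,2]>0.006)&(P[:,2]<.2)]
a=np.radians(-75.9);n=np.array([.4544,-.2161])
p0=[*(n+0.15*np.array([np.cos(a),np.sin(a)])),a,0]
p,N,e=fit(P,p0);print(p.round(4),np.degrees(p[2]),N,e)
q=gl(P,p)
b=(abs(q[:,1])<35)&(q[:,0]<-103)&(q[:,0]>-155)&(q[:,2]>100)
for x in range(-154,-103,4):
    k=b&(abs(q[:,0]-x)<2)
    if k.sum(): print(x,k.sum(),"ztop",np.percentile(q[k,2],97).round(1),"y",q[k,1].min().round(1),q[k,1].max().round(1),"y of top",np.median(q[k&(q[:,2]>np.percentile(q[k,2],90)),1]).round(1))
base=(abs(q[:,2]-14)<4);print("base",np.percentile(q[base],[1,99],axis=0).round(1).tolist())
w=lambda x,y:np.array(p[:2])+np.array([[np.cos(p[2]),-np.sin(p[2])],[np.sin(p[2]),np.cos(p[2])]])@[x/1e3,y/1e3]
print("nose",w(-150,0),"head",w(-135,0))
np.save("gp.npy",p)
E
```

```text
[ 0.4896 -0.3586 -1.3182 -1.6254] -75.52736511266228 1592 0.5204990607603219
-150 60 ztop 142.6 y -7.1 6.8 y of top -0.3
-146 53 ztop 144.1 y -7.3 8.0 y of top -0.2
-142 654 ztop 158.2 y -24.9 25.3 y of top 0.5
-138 160 ztop 160.5 y -24.6 25.3 y of top 0.2
-134 152 ztop 160.7 y -25.2 25.2 y of top 0.5
-130 143 ztop 160.4 y -25.3 25.1 y of top 1.5
-126 44 ztop 155.5 y -18.0 24.8 y of top 3.5
-122 101 ztop 154.0 y -19.1 21.6 y of top 1.6
-118 125 ztop 154.1 y -20.6 22.1 y of top 0.7
-114 101 ztop 154.7 y -20.8 21.8 y of top -0.4
-110 95 ztop 154.0 y -20.6 22.2 y of top -1.0
base [[-475.5, -343.6, 10.2], [185.7, 419.4, 17.7]]
nose [ 0.45211833 -0.21331187] head [ 0.4558671  -0.22783588]
```

The fit is consistent: step residuals average 0.5 mm, and the head is at gauge x -143 to -128 and 50 mm across. Next I move above the bushing and turn the jaws to its flats.

```bash
python3 -m handwheel '-15 32 25 0 0 -5; -30 65 50 0 0 -10; -44.5 97 80 0 0 -14.5; -44.5 97 80 0 0 -14.5; -44.5 97 80 0 0 -14.5; -44.5 97 80 0 0 -14.5'
python3 look.py pics/w2.png
python3 - <<'E'
from fit import *
P=cloud();P=P[(P[:,2]>0.006)&(P[:,2]<.2)]
p,N,e=fit(P,np.load("gp.npy"));print(p.round(4),np.degrees(p[2]),N,e)
q=gl(P,p);b=(abs(q[:,1])<32)&(q[:,0]<-103)&(q[:,0]>-155)&(q[:,2]>100)
for x in range(-154,-103,4):
    k=b&(abs(q[:,0]-x)<2)
    if k.sum(): print(x,k.sum(),"ztop",np.percentile(q[k,2],97).round(1),"y",q[k,1].min().round(1),q[k,1].max().round(1))
o=env.get_obs();print("tcp in gauge",gl(np.array([o["tool_pos"]]),p), "tool x yaw",np.degrees(np.arctan2(*Ro.from_rotvec(o["tcp_rot"]).as_matrix()[[1,0],0])), "toolz",Ro.from_rotvec(o["tcp_rot"]).as_matrix()[:,2])
E
```

```text
t: 2.7
tool_pos: [0.4559, -0.2262, 0.2208]
tcp_rot: [-3.116, -0.395, -0.001]
force: [0.7, -0.4, -0.1]
grip_width: 1.001
2.7 [ 0.4559 -0.2262  0.2208] [-3.11626984e+00 -3.94810519e-01 -7.00176273e-04]
[ 0.49   -0.3619 -1.3229  1.2699] -75.79631839859879 2913 0.4745032189861392
-150 91 ztop 142.1 y -6.9 6.3
-146 100 ztop 143.9 y -7.7 8.0
-142 949 ztop 158.7 y -25.0 24.9
-138 301 ztop 160.4 y -25.1 24.7
-134 298 ztop 160.4 y -25.0 24.9
-130 279 ztop 160.4 y -24.4 24.9
-126 108 ztop 154.3 y -19.3 19.7
-122 220 ztop 154.0 y -21.4 22.2
-118 254 ztop 154.3 y -21.6 22.3
-114 194 ztop 154.2 y -21.5 21.2
-110 183 ztop 153.8 y -21.6 21.2
-106 4 ztop 150.0 y -8.3 17.5
tcp in gauge [[-139.91706137    0.86457906  220.46673478]] tool x yaw 14.507437944630844 toolz [ 1.86962033e-03 -4.08332432e-04 -9.99998169e-01]
```

View pics/w2.png

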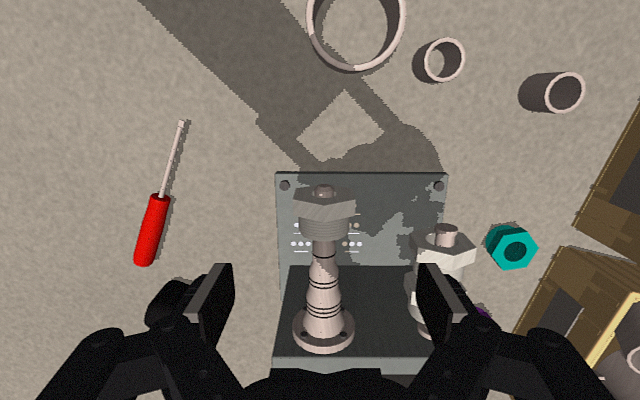

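The view shows the bushing at (324,215) midway between the jaws, and both peg bushings are clear of the right finger. I descend with the jaws straddling the flats, then close.

```bash
python3 -m handwheel '-0.5 3.5 25 0 0 0.3; -0.5 3.5 50 0 0 0.3; -0.5 3.5 75 0 0 0.3; -0.5 3.5 95 0 0 0.3; -0.5 3.5 95 0 0 0.3; -0.5 3.5 95 0 0 0.3'
python3 -m handwheel '0 0 0 0 0 0;0 0 0 0 0 0;0 0 0 0 0 0;0 0 0 0 0 0;0 0 0 0 0 0;0 0 0 0 0 0;0 0 0 0 0 0;0 0 0 0 0 0' 40
python3 look.py pics/w3.png
```

```text
t: 3.25
tool_pos: [0.4567, -0.2295, 0.1263]
tcp_rot: [3.117, 0.39, 0.001]
force: [0.2, 0.3, 0.1]
grip_width: 0.998
t: 3.92
tool_pos: [0.4559, -0.2305, 0.1254]
tcp_rot: [3.118, 0.388, 0.0]
force: [-0.5, 0.2, 0.3]
grip_width: 0.467
3.9167 [ 0.4559 -0.2305  0.1254] [3.11751448e+00 3.88128180e-01 1.36259066e-04]
```

View pics/w3.png

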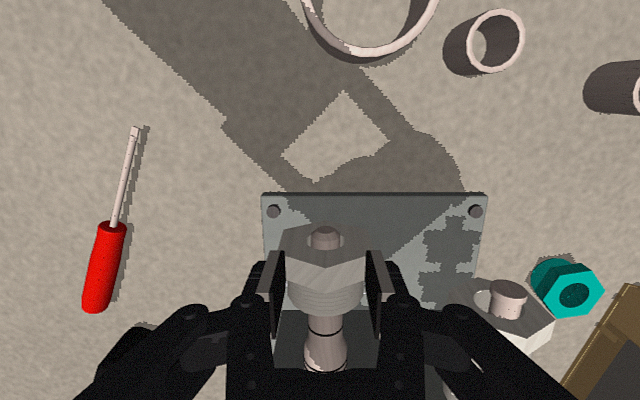

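```bash
cat > bush.py <<'E'
from fit import *
import sys
if len(sys.argv)>1:
    im,d=env.get_image("wrist");np.save("w.npy",d);cv2.imwrite(sys.argv[1],im)
P=cloud();P=P[(P[:,2]>0.006)&(P[:,2]<.2)]
p=np.array([.4899,-.3610,np.radians(-75.75),0])
try:p2,N,e=fit(P,p);print("fit",p2.round(4),N,e.round(2))
except Exception as ex:print(ex)
q=gl(P,p);b=(abs(q[:,1])<60)&(q[:,0]<-20)&(q[:,0]>-160)&(q[:,2]>95)
for x in range(-158,-20,3):
    k=b&(abs(q[:,0]-x)<1.5)
    if k.sum(): print(x,k.sum(),"ztop",np.percentile(q[k,2],97).round(1),"y",q[k,1].min().round(1),q[k,1].max().round(1))
o=env.get_obs();print("tcp in gauge",gl(np.array([o["tool_pos"]]),p).round(1),"gw mm",o["grip_width"]*85.4,np.round(o["force"],1))
E
python3 bush.py
```

```text
fit [ 0.4893 -0.362  -1.3235  0.1696] 2194 0.35
-149 281 ztop 158.2 y -27.2 25.6
-146 325 ztop 158.7 y -27.3 25.9
-143 786 ztop 159.7 y -33.3 31.5
-140 2453 ztop 159.5 y -25.7 24.4
-137 493 ztop 161.0 y -20.9 19.4
-134 458 ztop 161.3 y -21.0 19.5
-131 461 ztop 161.7 y -21.2 19.5
-128 347 ztop 163.4 y -20.9 19.4
-125 74 ztop 165.1 y -20.9 19.4
-122 332 ztop 154.5 y -20.1 19.2
-119 381 ztop 154.3 y -21.6 21.0
-116 334 ztop 154.2 y -22.0 21.0
-113 325 ztop 154.1 y -22.2 21.0
-110 345 ztop 154.2 y -22.2 20.5
-107 70 ztop 153.3 y -17.5 16.4
-101 17 ztop 145.2 y -6.7 4.5
-98 166 ztop 145.6 y -10.4 8.7
-95 145 ztop 145.9 y -10.4 8.8
-92 144 ztop 145.7 y -10.5 8.8
-89 156 ztop 145.9 y -10.6 9.6
-86 131 ztop 145.8 y -10.6 8.9
-83 144 ztop 145.9 y -10.7 8.9
-80 145 ztop 145.9 y -10.8 9.7
-77 227 ztop 146.5 y -12.2 10.5
-74 267 ztop 148.2 y -13.3 11.7
-71 217 ztop 149.1 y -13.6 12.4
-68 170 ztop 149.1 y -13.3 12.3
-65 171 ztop 148.8 y -13.4 12.4
-62 65 ztop 147.9 y -13.5 12.5
-59 22 ztop 143.0 y -13.6 12.6
-56 2 ztop 139.7 y -13.7 11.7
-53 1 ztop 136.1 y 12.7 12.7
-50 4 ztop 133.8 y -14.8 12.9
tcp in gauge [[-134.8   -0.8  125.4]] gw mm 39.99281549812238 [ 0.3 -0.1  0.2]
```

```bash
python3 -m handwheel '0 0 0 0 0 0;0 0 0 0 0 0;0 0 0 0 0 0;0 0 0 0 0 0' 30
```

```text
t: 4.3
tool_pos: [0.4563, -0.2309, 0.1271]
tcp_rot: [3.116, 0.388, 0.002]
force: [-2.6, 0.5, 8.1]
grip_width: 0.351
```

```bash
python3 look.py pics/w4.png
python3 - <<'E'
import cv2
from h import *
im=cv2.imread("pics/w4.png");s,d=env.get_image("side");
c=cv2.resize(im[180:400,200:450],None,fx=2.2,fy=2.2);k=cv2.resize(s[110:200,310:410],None,fx=5,fy=5,interpolation=cv2.INTER_CUBIC)[:484,:]
k=cv2.resize(k,(250,225));
cv2.imwrite("pics/w4c.png",np.hstack([c,cv2.copyMakeBorder(k,0,484-225,0,0,cv2.BORDER_CONSTANT)]))
E
```

```text
4.3 [ 0.4563 -0.2309  0.1271] [3.11594345e+00 3.87841347e-01 2.49708849e-03]
```

View pics/w4c.png

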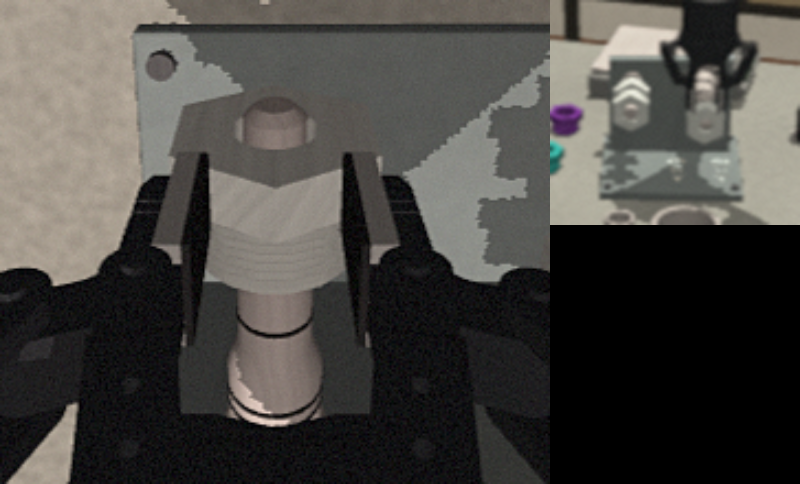

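The pads have closed on the head's upper slopes, so they sit too high. I measure the pads in the tool frame to see by how much.

Run:
```python
from fit import *
d=np.load("w.npy");im=cv2.imread("pics/w4.png");o=env.get_obs();P=cloud()
T=Ro.from_rotvec(o["tcp_rot"]).inv().apply(P-o["tool_pos"])*1000
full=np.full((400,640,3),np.nan);full[d>0.15]=T
# crop (px,py) -> image px: 200+px/2.2 , 180+py/2.2
for px,py in [(205,160),(190,200),(170,235),(185,240),(200,300),(190,340),(350,160),(375,235),(395,240),(360,300),(275,180),(275,100),(180,110),(140,190),(275,280)]:
    u,v=round(200+px/2.2),round(180+py/2.2);print((px,py),(u,v),im[v,u],full[v,u].round(1))
```

```text
(205, 160) (293, 253) [14  6 10] [-15.  -11.  -29.5]
(190, 200) (286, 271) [32 33 33] [nan nan nan]
(170, 235) (277, 287) [70 73 74] [nan nan nan]
(185, 240) (284, 289) [ 6 13  3] [nan nan nan]
(200, 300) (291, 316) [41 45 45] [-33.6 129.9  97.9]
(190, 340) (286, 335) [32 31 36] [nan nan nan]
(350, 160) (359, 253) [7 0 0] [ 16.3 -12.6 -32.4]
(375, 235) (370, 287) [68 71 75] [nan nan nan]
(395, 240) (380, 289) [72 75 81] [nan nan nan]
(360, 300) (364, 316) [28 27 34] [nan nan nan]
(275, 180) (325, 262) [78 82 86] [  0.3  -6.8 -30.9]
(275, 100) (325, 225) [66 68 75] [  0.3 -15.1  -5.6]
(180, 110) (282, 230) [112 112 117] [-25.   -6.6   6.2]
(140, 190) (264, 266) [8 5 4] [nan nan nan]
(275, 280) (325, 307) [116 122 128] [  0.3  22.6 -26.4]
```

```bash
sed -i 's/d>0.15;c=/d>0.02;c=/' fit.py; python3 -m handwheel '0 0 0 0 0 0;0 0 0 0 0 0;0 0 0 0 0 0;0 0 0 0 0 0;0 0 0 0 0 0' 62
python3 - <<'E'
from fit import *
o=env.get_obs();im,d=env.get_image("wrist");np.save("w.npy",d);cv2.imwrite("pics/w5.png",im);P=cloud()
T=Ro.from_rotvec(o["tcp_rot"]).inv().apply(P-o["tool_pos"])*1000
print("min depth",d[d>0].min(),(d==0).mean())
m=(T[:,2]<5)&(abs(T[:,0])>27)&(T[:,1]<40)&(abs(T[:,0])<90)
for z in range(-110,10,8):
    k=m&(abs(T[:,2]-z)<4)
    if k.sum(): print(z,k.sum(),"x",np.percentile(T[k,0],[1,49,51,99]).round(),"y",T[k,1].min().round(),T[k,1].max().round())
E
python3 -c "
import cv2;im=cv2.imread('pics/w5.png');cv2.imwrite('pics/w5c.png',cv2.resize(im[180:400,140:500],None,fx=2.2,fy=2.2))"
```

```text
t: 4.82
tool_pos: [0.4558, -0.2304, 0.1251]
tcp_rot: [-3.117, -0.388, 0.0]
force: [0.3, -0.8, 1.1]
grip_width: 0.727
min depth 0.07234521 0.00426953125
-110 1088 x [-65. -27.  27.  66.] y -20.0 -11.0
-102 4200 x [-65. -27.  28.  65.] y -20.0 -3.0
-94 3453 x [-64. -27.  27.  64.] y -20.0 9.0
-86 7803 x [-62. -29.  31.  63.] y -16.0 11.0
-78 3206 x [-61. -31.  30.  62.] y -16.0 11.0
-70 1279 x [-51. -31.  31.  52.] y -16.0 6.0
-62 1148 x [-44. -31.  31.  44.] y -14.0 10.0
-54 1091 x [-44. -31.  31.  44.] y -14.0 10.0
-46 942 x [-44. -31.  31.  44.] y -14.0 10.0
-38 708 x [-43. -31.  31.  43.] y -13.0 10.0
-30 150 x [-34.  31.  31.  36.] y -12.0 10.0
-22 2 x [85. 85. 85. 86.] y 37.0 37.0
-14 130 x [80. 84. 85. 90.] y 37.0 40.0
-6 163 x [80. 84. 84. 90.] y 37.0 40.0
2 130 x [80. 84. 84. 90.] y 37.0 40.0
```

View pics/w5c.png

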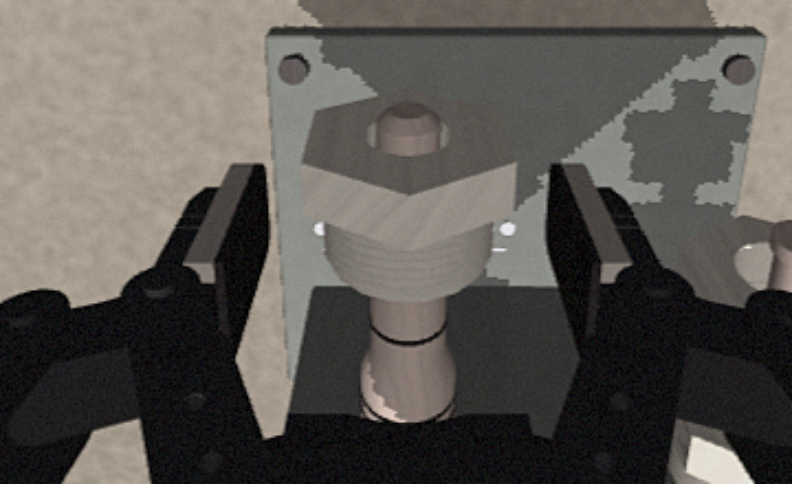

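The pads span tool z -68 to -28 mm, so the real fingertips are about 28 mm behind the reported TCP, not 11 mm ahead of it. The bushing is unmoved. I descend 40 mm more, which also keeps the gripper body clear by this measured geometry.

```bash
python3 -m handwheel '0 2 10 0 0 0;0 2 20 0 0 0;0 2 25 0 0 0;0 2 25 0 0 0'; python3 -m handwheel '0 0 7 0 0 0;0 0 15 0 0 0;0 0 15 0 0 0'
python3 -m handwheel '0 0 0 0 0 0;0 0 0 0 0 0;0 0 0 0 0 0;0 0 0 0 0 0;0 0 0 0 0 0' 35; python3 bush.py pics/w6.png | head -20
```

```text
t: 5.2
tool_pos: [0.4553, -0.2318, 0.0979]
tcp_rot: [-3.115, -0.388, 0.005]
force: [-0.8, 0.0, 0.5]
grip_width: 0.726
t: 5.45
tool_pos: [0.4556, -0.232, 0.0835]
tcp_rot: [-3.116, -0.388, 0.003]
force: [0.6, 0.4, -0.1]
grip_width: 0.722
t: 5.87
tool_pos: [0.4564, -0.2324, 0.0854]
tcp_rot: [3.117, 0.388, 0.0]
force: [-0.4, -0.2, -1.4]
grip_width: 0.575
fit [ 0.4899 -0.361  -1.3221  0.    ] 0 nan
-152 6101 ztop 197.2 y -31.9 30.5
-149 1398 ztop 194.4 y -59.9 59.8
-146 14444 ztop 192.5 y -60.0 60.0
-143 3726 ztop 189.8 y -52.5 51.0
-140 8084 ztop 184.3 y -51.8 50.5
-137 1704 ztop 185.2 y -51.5 49.9
-134 1663 ztop 169.8 y -53.6 52.0
-131 1591 ztop 169.7 y -55.3 53.9
-128 2438 ztop 177.2 y -58.6 57.0
-125 818 ztop 176.7 y -58.5 57.8
-122 361 ztop 173.9 y -48.0 46.9
-119 565 ztop 154.6 y -20.2 19.2
-116 570 ztop 154.6 y -22.3 20.8
-113 477 ztop 154.5 y -22.5 21.1
-110 179 ztop 153.4 y -21.9 20.4
-107 4 ztop 147.7 y -16.7 19.9
tcp in gauge [[-132.9   -0.8   85.4]] gw mm 49.46540067354912 [-0.4 -0.5 -1.4]fit.py:20: RuntimeWarning: Mean of empty slice.
  return p,len(A),np.abs(s.fun).mean()
  ret = ret.dtype.type(ret / rcount)
```

Gripped at 49.5 mm, which matches the 50 mm flats. The bushing axis hangs about 3.3 mm low, which suggests the 22 mm bore. I lift it concentric and slide slowly.

```bash
python3 -m handwheel '0 0 -3 0 0 0;0 0 -3 0 0 0;0 0 -3 0 0 0'; python3 -m handwheel '0 4 0 0 0 0;0 8 0 0 0 0;0 12 0 0 0 0;0 12 0 0 0 0'; python3 -m handwheel '0 3 0 0 0 0;0 6 0 0 0 0;0 9 0 0 0 0;0 12 0 0 0 0;0 12 0 0 0 0'
```

```text
t: 6.17
tool_pos: [0.4566, -0.2325, 0.0888]
tcp_rot: [3.117, 0.388, 0.001]
force: [0.3, -0.4, -1.5]
grip_width: 0.573
t: 6.5
tool_pos: [0.4595, -0.2449, 0.0884]
tcp_rot: [3.117, 0.387, 0.0]
force: [0.6, 0.5, -1.5]
grip_width: 0.579
t: 6.92
tool_pos: [0.4624, -0.2562, 0.0884]
tcp_rot: [3.117, 0.388, 0.0]
force: [-0.8, -0.5, -1.3]
grip_width: 0.576
```

```bash
python3 -m handwheel '0 2 0 0 0 0;0 4 0 0 0 0;0 4 0 0 0 0'; python3 -m handwheel '0 1 0 0 0 0;0 2 0 0 0 0;0 2 0 0 0 0';python3 -m handwheel '0 1 0 0 0 0;0 2 0 0 0 0;0 2 0 0 0 0'; python3 bush.py pics/w7.png | grep -v Warn | tail -24
```

```text
t: 7.17
tool_pos: [0.4634, -0.2599, 0.0884]
tcp_rot: [3.117, 0.388, 0.0]
force: [0.2, 0.4, -2.0]
grip_width: 0.574
t: 7.42
tool_pos: [0.4638, -0.2616, 0.0884]
tcp_rot: [-3.117, -0.388, -0.0]
force: [-0.7, -0.2, -2.2]
grip_width: 0.578
t: 7.67
tool_pos: [0.4641, -0.2626, 0.0882]
tcp_rot: [-3.115, -0.389, 0.001]
force: [-1.2, 5.2, -0.9]
grip_width: 0.578
-143 284 ztop 143.9 y -8.3 7.0
-140 302 ztop 144.1 y -8.4 7.1
-137 269 ztop 144.0 y -8.5 7.2
-134 274 ztop 143.8 y -8.5 7.3
-131 264 ztop 143.8 y -8.1 7.4
-128 267 ztop 144.1 y -8.2 7.4
-125 241 ztop 143.8 y -8.2 6.9
-122 1369 ztop 199.5 y -30.8 28.8
-119 5402 ztop 199.5 y -52.5 50.7
-116 9968 ztop 195.6 y -60.0 60.0
-113 6893 ztop 194.9 y -59.9 60.0
-110 8655 ztop 188.0 y -52.2 50.7
-107 1935 ztop 189.0 y -51.3 50.5
-104 1680 ztop 186.5 y -52.3 51.3
-101 1620 ztop 172.4 y -54.7 53.0
-98 1612 ztop 173.7 y -57.4 55.7
-95 2131 ztop 180.1 y -58.5 57.7
-92 413 ztop 177.6 y -48.2 47.0
-89 417 ztop 157.4 y -47.3 46.3
-86 520 ztop 157.5 y -21.3 19.9
-83 609 ztop 157.4 y -22.2 20.9
-80 346 ztop 156.8 y -22.4 21.2
-77 38 ztop 151.9 y -21.1 20.6
tcp in gauge [[-101.7   -0.8   88.2]] gw mm 49.24758445060445 [-1.3  4.  -0.4]
```

Contact is starting with the front near gauge x -76.5, which is stop 1. I press a little more to tell a dead stop from a cone bump of under 7 N.

```bash
python3 -m handwheel '0 1 0 0 0 0;0 1.5 0 0 0 0;0 1.5 0 0 0 0'; python3 -m handwheel '0 1 0 0 0 0;0 1.5 0 0 0 0;0 1.5 0 0 0 0;0 1.5 0 0 0 0'; python3 bush.py pics/w8.png | grep -v Warn | tail -6
python3 -c "
import cv2;im=cv2.imread('pics/w8.png');cv2.imwrite('pics/w8c.png',cv2.resize(im[100:400,140:500],None,fx=2,fy=2))"
```

```text
t: 7.97
tool_pos: [0.4641, -0.2628, 0.0882]
tcp_rot: [-3.113, -0.389, 0.002]
force: [-4.1, 11.0, 2.4]
grip_width: 0.577
t: 8.3
tool_pos: [0.4641, -0.2629, 0.0882]
tcp_rot: [-3.11, -0.39, 0.004]
force: [-8.7, 17.4, 4.2]
grip_width: 0.575
-86 485 ztop 157.2 y -21.7 19.9
-83 534 ztop 157.4 y -22.2 21.0
-80 442 ztop 157.1 y -22.4 21.2
-77 99 ztop 152.3 y -22.0 20.6
-74 3 ztop 148.5 y -16.6 15.5
tcp in gauge [[-101.5   -0.9   88.2]] gw mm 49.26523325055421 [-7.7 17.3  5.5]
```

View pics/w8c.png

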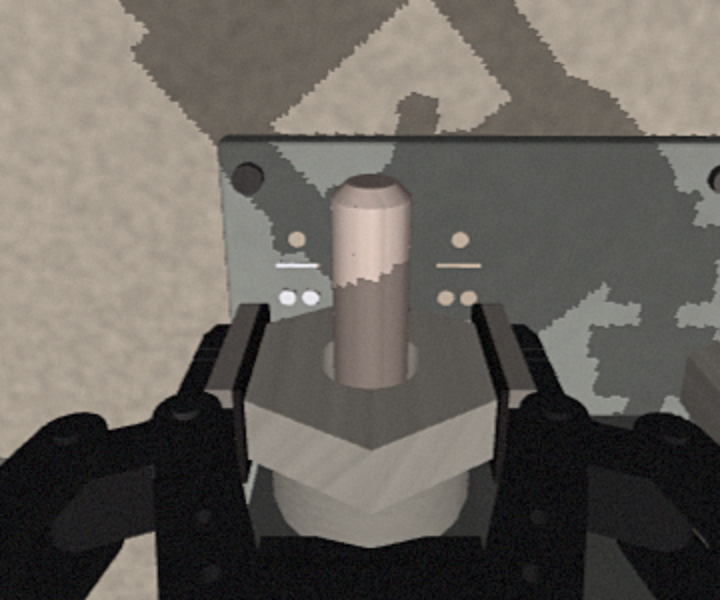

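It stops dead: at 19 N axial the tool no longer advances, and the front is at about -76 mm, stop 1. The crop shows the one-dot line ahead and the bushing squarely gripped. The dot pair at its head belongs to line two, hidden beneath. So one dot means bin_a. I draw it back along the axis.

```bash
python3 -m handwheel '0 -3 0 0 0 0;0 -6 0 0 0 0;0 -14 0 0 0 0;0 -22 0 0 0 0;0 -30 0 0 0 0;0 -38 0 0 0 0;0 -46 0 0 0 0;0 -46 0 0 0 0'; python3 -m handwheel '0 -10 0 0 0 0;0 -20 0 0 0 0;0 -30 0 0 0 0;0 -40 0 0 0 0;0 -55 0 0 0 0;0 -70 0 0 0 0;0 -70 0 0 0 0'
```

```text
t: 9.02
tool_pos: [0.4535, -0.2203, 0.0885]
tcp_rot: [-3.117, -0.39, -0.0]
force: [0.3, 0.7, -1.3]
grip_width: 0.579
t: 9.6
tool_pos: [0.436, -0.1515, 0.0883]
tcp_rot: [-3.116, -0.391, 0.0]
force: [-0.8, 0.1, -1.7]
grip_width: 0.58
```

```bash
python3 -m handwheel '0 0 -30 0 0 0;0 0 -60 0 0 0;10 -20 -90 0 0 0;25 -50 -115 0 0 0;35 -80 -135 0 0 0;45 -115 -150 0 0 0;55 -150 -160 0 0 0;65 -190 -160 0 0 0;75 -225 -160 0 0 0;75 -225 -160 0 0 0'; python3 -m handwheel '11 -33 -5 0 0 0;22 -66 -10 0 0 0;33 -100 -15 0 0 0;44 -133 -20 0 0 0;55 -166 -20 0 0 0;69 -203 -20 0 0 0;69 -203 -20 0 0 0;69 -203 -20 0 0 0'
python3 - <<'E'
from fit import *
o=env.get_obs();print(o["tool_pos"],o["grip_width"])
im,d=env.get_image("wrist");np.save("w.npy",d);P=cloud()
s,ds=env.get_image("scene");si,dd=env.get_image("side")
up=cv2.resize(s[110:230,290:450],(800,600),interpolation=cv2.INTER_CUBIC)
cv2.imwrite("pics/bins.png",np.vstack([np.hstack([cv2.resize(im,(400,250)),cv2.resize(si[200:350,230:390],(400,250),interpolation=cv2.INTER_CUBIC)]),cv2.resize(s[110:230,290:450],(466,350),interpolation=cv2.INTER_CUBIC).__class__ and cv2.copyMakeBorder(cv2.resize(s[110:230,290:450],(466,350),interpolation=cv2.INTER_CUBIC),0,0,0,334,cv2.BORDER_CONSTANT)]))
# rim points: z 0.082..0.088
for cam,D,I in(("scene",ds,s),("side",dd,si)):
    ci=env.camera_info(cam);K=np.array(ci["camera_matrix"]);R=np.array(ci["R"]);t=np.array(ci["t"])
    v,u=np.mgrid[:400,:640];c=(np.linalg.inv(K)@np.stack([u.ravel(),v.ravel(),np.ones(u.size)])*D.ravel()).T
    W=(c-t)@R
    hsv=cv2.cvtColor(I,cv2.COLOR_BGR2HSV).reshape(-1,3)
    m=(abs(W[:,2]-.085)<.006)&(W[:,0]>.3)&(W[:,0]<.72)&(W[:,1]>0)&(W[:,1]<.6)&(hsv[:,1]>60)
    Q=W[m][:,:2].astype(np.float32);print(cam,m.sum(),cv2.minAreaRect(Q));np.save(cam+"rim.npy",Q)
    for z in np.arange(0,.56,.02):
        k=abs(Q[:,1]-z)<.01
        if k.sum():print(z.round(2),k.sum(),np.percentile(Q[k,0],[2,98]).round(3))
E
```

```text
t: 10.43
tool_pos: [0.4536, 0.0879, 0.2486]
tcp_rot: [-3.114, -0.398, -0.002]
force: [-0.3, -1.4, -2.0]
grip_width: 0.579
t: 11.1
tool_pos: [0.4709, 0.2976, 0.2672]
tcp_rot: [3.116, 0.392, -0.003]
force: [-0.1, -0.5, -3.0]
grip_width: 0.576
[0.47089441 0.29764136 0.26718126] 0.5760864128288833
scene 1773 ((0.5737527012825012, 0.3170049488544464), (0.3379780054092407, 0.5216532349586487), 5.241386890411377)
0.04 31 [0.44  0.499]
0.06 156 [0.44  0.643]
0.08 47 [0.436 0.648]
0.1 41 [0.433 0.658]
0.12 40 [0.43  0.664]
0.14 37 [0.427 0.646]
0.16 37 [0.427 0.645]
0.18 153 [0.431 0.635]
0.2 198 [0.424 0.632]
0.22 60 [0.42  0.632]
0.24 39 [0.418 0.646]
0.26 31 [0.416 0.627]
0.28 34 [0.413 0.636]
0.3 31 [0.411 0.643]
0.32 105 [0.41  0.619]
0.34 180 [0.41  0.616]
0.36 81 [0.404 0.614]
0.38 37 [0.401 0.625]
0.4 29 [0.399 0.63 ]
0.42 27 [0.397 0.609]
0.44 22 [0.396 0.605]
0.46 67 [0.392 0.602]
0.48 121 [0.44  0.601]
0.56 74 [0.554 0.638]
side 2358 ((0.5173675417900085, 0.32309213280677795), (0.22690051794052124, 0.5434914231300354), 6.688155651092529)
0.04 11 [0.437 0.489]
0.06 170 [0.436 0.624]
0.08 63 [0.434 0.644]
0.1 30 [0.43  0.642]
0.12 33 [0.427 0.643]
0.14 32 [0.425 0.639]
0.16 35 [0.423 0.637]
0.18 127 [0.423 0.64 ]
0.2 267 [0.421 0.626]
0.22 134 [0.416 0.625]
0.24 39 [0.413 0.626]
0.26 44 [0.41  0.625]
0.28 48 [0.408 0.624]
0.3 43 [0.406 0.619]
0.32 117 [0.405 0.623]
0.34 300 [0.404 0.611]
0.36 231 [0.401 0.608]
0.38 54 [0.398 0.609]
0.4 54 [0.395 0.609]
0.42 61 [0.392 0.606]
0.44 60 [0.39  0.605]
0.46 90 [0.388 0.607]
0.48 264 [0.397 0.595]
0.5 25 [0.566 0.597]
0.56 6 [0.546 0.548]
```

View pics/bins.png

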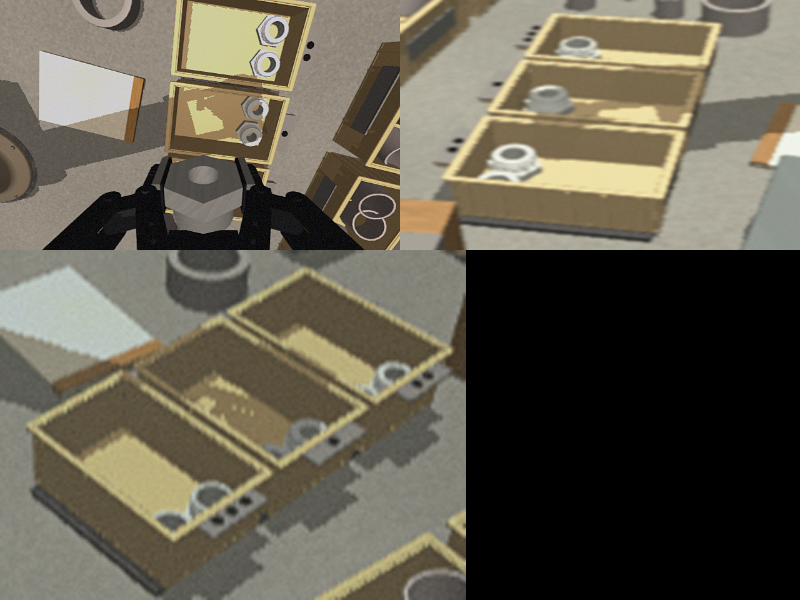

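Scene crop: the near bin has 3 dots, the middle one 1 and the far one 2, and the wrist view agrees. bin_a is therefore the middle bin. I refine its centre.

Run:
```python
from h import *
P=[]
for cam in("scene","side"):
    Q=np.load(cam+"rim.npy")
    # -x edge line fit for yaw: outermost
    ys=np.arange(.08,.46,.01);xs=np.array([Q[abs(Q[:,1]-y)<.006][:,0].min() for y in ys])
    s=np.polyfit(ys,xs,1);r=xs-np.polyval(s,ys);k=abs(r)<.006;s=np.polyfit(ys[k],xs[k],1);a=-np.arctan(s[0])
    R=np.array([[np.cos(a),np.sin(a)],[-np.sin(a),np.cos(a)]]);q=Q@R.T
    h,e=np.histogram(q[(q[:,0]>q[:,0].min()+.04),1],bins=np.arange(-.05,.5,.005))
    print(cam,"yaw",np.degrees(a),"xmin",np.percentile(q[:,0],1),[(round(x,3),int(n)) for x,n in zip(e,h) if n>25])
o=env.get_obs();Rm=Ro.from_rotvec(o["tcp_rot"]).as_matrix();print(Rm[:,:2].round(3).tolist())
a=np.radians(6.5)
```

```text
scene yaw 6.617053858616327 xmin 0.4417004786773447 [(np.float64(-0.01), 85), (np.float64(-0.005), 59), (np.float64(0.115), 36), (np.float64(0.12), 95), (np.float64(0.125), 41), (np.float64(0.135), 74), (np.float64(0.14), 50), (np.float64(0.265), 99), (np.float64(0.27), 36), (np.float64(0.28), 34), (np.float64(0.285), 67), (np.float64(0.41), 75), (np.float64(0.415), 49), (np.float64(0.485), 26), (np.float64(0.49), 62)]
side yaw 6.782311184610853 xmin 0.4390267468232357 [(np.float64(-0.01), 26), (np.float64(-0.005), 88), (np.float64(-0.0), 60), (np.float64(0.12), 38), (np.float64(0.125), 106), (np.float64(0.14), 98), (np.float64(0.145), 94), (np.float64(0.265), 31), (np.float64(0.27), 139), (np.float64(0.285), 97), (np.float64(0.29), 152), (np.float64(0.41), 31), (np.float64(0.415), 165), (np.float64(0.42), 48)]
[[0.97, 0.244], [0.244, -0.97], [0.0, 0.0]]
```

```bash
python3 -m handwheel '5 15 0 0 0 3.7;9.5 29.5 20 0 0 7.4;9.5 29.5 55 0 0 7.4;9.5 29.5 90 0 0 7.4;9.5 29.5 125 0 0 7.4;9.5 29.5 155 0 0 7.4;9.5 29.5 180 0 0 7.4;9.5 29.5 200 0 0 7.4;9.5 29.5 207 0 0 7.4;9.5 29.5 207 0 0 7.4'
python3 - <<'E'
from fit import *
im,d=env.get_image("wrist");np.save("w.npy",d);cv2.imwrite("pics/w9.png",im)
s,_=env.get_image("side");cv2.imwrite("pics/w9c.png",np.hstack([cv2.resize(im,(480,300)),cv2.resize(s[200:350,240:380],(320,300),interpolation=cv2.INTER_CUBIC)]))
E
```

```text
t: 12.08
tool_pos: [0.4869, 0.2686, 0.06]
tcp_rot: [3.135, 0.184, -0.004]
force: [0.6, 0.4, -2.5]
grip_width: 0.577
```

View pics/w9c.png

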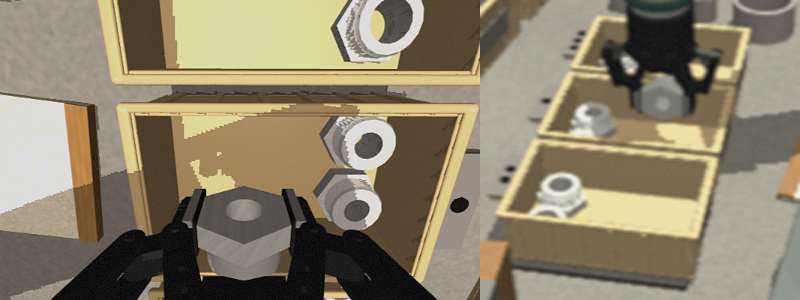

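The view shows the bushing at (245,215) above the free floor of the one-dot bin. The stock at (355,140) and (350,195) is clear of the jaws. I lower it.

```bash
python3 -m handwheel '-2 0 15 0 0 0;-2 0 30 0 0 0;-2 0 42 0 0 0;-2 0 50 0 0 0;-2 0 50 0 0 0;-2 0 50 0 0 0'; python3 -m handwheel '0 0 4 0 0 0;0 0 8 0 0 0;0 0 9 0 0 0;0 0 9 0 0 0'
```

```text
t: 12.68
tool_pos: [0.4859, 0.2699, 0.0119]
tcp_rot: [-3.136, -0.186, -0.001]
force: [-0.6, 0.2, -1.9]
grip_width: 0.575
t: 13.02
tool_pos: [0.4855, 0.2698, 0.0022]
tcp_rot: [3.136, 0.186, -0.001]
force: [-0.3, 0.5, -1.0]
grip_width: 0.578
```

```bash
python3 -m handwheel '0 0 2 0 0 0;0 0 4 0 0 0;0 0 4 0 0 0'; python3 -m handwheel '0 0 0 0 0 0;0 0 0 0 0 0;0 0 0 0 0 0;0 0 0 0 0 0;0 0 0 0 0 0' 62; python3 -m handwheel '0 0 -10 0 0 0;0 0 -25 0 0 0;0 0 -60 0 0 0;0 0 -100 0 0 0;0 0 -140 0 0 0;0 0 -180 0 0 0;0 -10 -200 0 0 0;0 -40 -220 0 0 0;0 -70 -220 0 0 0;0 -70 -220 0 0 0'
python3 -m handwheel '0 0 0 0 0 0;0 0 0 0 0 0;0 0 0 0 0 0;0 0 0 0 0 0;0 0 0 0 0 0;0 0 0 0 0 0'
python3 - <<'E'
from h import *
im,d=env.get_image("wrist")
s,_=env.get_image("side");c,_=env.get_image("scene")
f=lambda a,w,h:cv2.resize(a,(w,h),interpolation=cv2.INTER_CUBIC)
cv2.imwrite("pics/end.png",np.vstack([np.hstack([f(im,400,250),f(s[200:350,240:380],400,250)]),np.hstack([f(c[180:320,140:280],400,300),f(s[110:200,300:420],400,300)])]))
E
```

```text
t: 13.27
tool_pos: [0.4854, 0.2698, -0.002]
tcp_rot: [3.136, 0.186, -0.001]
force: [-0.6, 0.1, -2.2]
grip_width: 0.576
t: 13.68
tool_pos: [0.4858, 0.2699, -0.0013]
tcp_rot: [-3.136, -0.186, -0.001]
force: [0.3, 0.2, 0.3]
grip_width: 0.73
t: 14.52
tool_pos: [0.4764, 0.3434, 0.2209]
tcp_rot: [-3.132, -0.192, -0.004]
force: [-0.5, 0.1, -0.4]
grip_width: 0.726
t: 15.02
tool_pos: [0.4775, 0.3388, 0.2184]
tcp_rot: [3.136, 0.185, 0.0]
force: [0.8, 0.4, 0.2]
grip_width: 0.727
```

View pics/end.png

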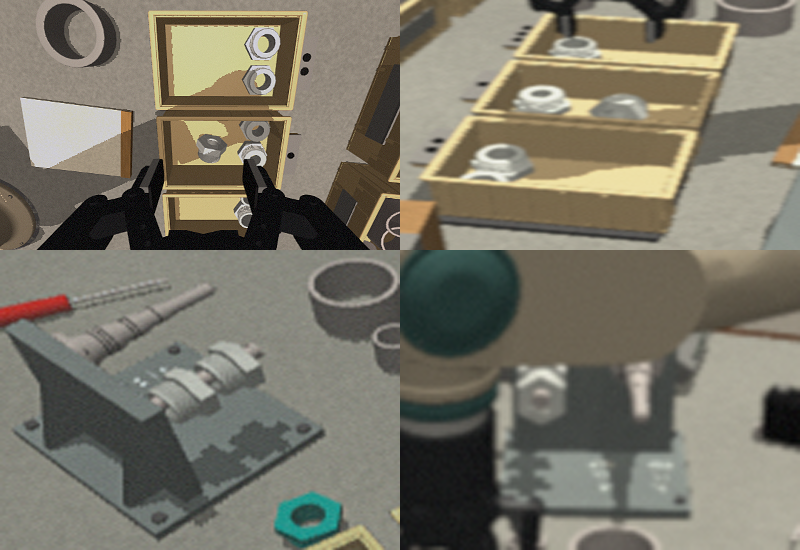

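The final view shows the bushing in the one-dot middle bin at (210,148), the mandrel bare, and both peg bushings and the couplings in place. The gripper is clear of everything, so I hand in.

```bash
python3 -c "
from bench import env
print(env.job_done(), env.get_obs()['t'])"
```

```text
the job is handed in; nothing more can be done
the job is handed in; nothing more can be done
```

The bushing from the nose fits step one, which is marked with one dot. It now lies in the one-dot bin (bin_a, the middle one of the row). I handed the job in with the robot's clock at about 15 s of the 51 s allowed.

- **Gauging:** I lifted the bushing level with the mandrel axis and slid it on. It stopped dead with its front at gauge x of about -76 mm, where stop 1 is at -76.3. At about 19 N of push the tool no longer moved, well past the bump of under 7 N that a cone gives. Before I gripped it, it hung about 3.3 mm low, which also points to the 22 mm bore.
- **Placing:** I drew it straight back off the nose, set it on the bin's free floor and released it there.
- **Last checks:** The final pictures show the bushing in the one-dot bin. The mandrel is bare, both peg bushings are still hanging, and the gripper is clear with no load. The couplings in view look undisturbed. `job_done()` reports no verdict, so I have no confirmation beyond those pictures.
- **What disagreed:** The fingertips are about 28 mm behind the reported TCP, not 11 mm ahead as the description says. My first two closings therefore landed on the upper slopes of the head, with about 8 N. I opened, measured the pads in the depth picture and gripped 40 mm lower. The first two gauge fits also differed by about 3 mm, so I used a value between them.

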